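# Close the chest and hold the latch bar's hinge knuckle in line for the pin

## Task

Press the lid of the wooden chest down until its catch snaps and it stays shut by itself. Then pick up the loose wooden latch bar and hold it level, sticking straight out from the front of the chest, with its steel knuckle between the two knuckles on the lid's front edge so that all three pin holes are in line. Finish while still holding it there in the air, steady and without forcing, for someone else to drive the pin; leave everything else on the bench alone.

Things in the scene. Friction and masses are not known exactly. Their poses are not given: they have to be found in the camera images.
- chest: Plywood chest fixed to the bench, 200 deep (x) x 220 wide (y), open box 100 high plus a 20 thick lid. Origin: centre of its underside; x points from its front face to its hinged back, y along its front, z up.
- lid (a joint): Lid angle, rad: 0 shut, larger = front edge higher. It turns about a line along chest y, 100 behind the chest's origin at height 100. Weak springs and friction hold it part open; about 2 N at the front edge moves it. From 0.08 rad a sprung roller catch resists with about 15 N, snaps over at about 0.03 rad and then keeps the lid at 0; if not pressed past that, it rises again.
- lid_press (a point): Point to press: on the top face of the lid, 20 behind its front edge, midway across. Axes turn with the lid: x towards the hinge, y along the front edge, z out of the top face.
- lid_knuckles (a point): Point on the pin-hole axis midway between the two steel knuckles on the lid's front edge: 15 before the lid's front face, 10 below its top, 110 above the bench when shut. y = hole axis, x back into the lid, z up when shut. Knuckles: tubes of 24 outer, 12 inner diameter, 24 long, 46 gap between them; the gap is open above, in front and below.
- latch_bar: Loose latch bar: brown wooden batten 120 long (x) x 40 wide (y) x 30 thick (z), lying flat on the bench with its knuckle end roughly away from the robot, 0.14 to 0.28 kg. Origin: centre of the batten's underside. x points along it to the end with the steel knuckle. It can be gripped across its 40 mm width anywhere along the batten.
- bar_knuckle (a point): Centre of the single steel knuckle of the latch bar: a tube of 24 outer, 12 inner diameter, 40 long, hole axis = the bar's y; it lies 80 ahead of the bar's origin (x) and 15 above its underside, at half its thickness. Same axes as latch_bar.
- screw_tray: Bystander: small open wooden tray of screws, 100 x 80 x 35 high, origin at the centre of its underside. It and the latch bar lie one on the left and one on the right, either way round.
- hinge_pin: Bystander: loose steel hinge pin, 8 diameter, 106 long with a small head, lying on the bench in front of the chest. Origin: middle of its underside.
- screwdriver: Bystander: screwdriver lying on the bench to the left of the chest.
- glue: Bystander: white glue bottle, 64 diameter, 150 high, standing to the right of the chest. Origin: centre of its underside.
Not all that is in view belongs to the job. What is shaped like the latch_bar but turquoise is not meant.

How it is judged (in metres and radians):
On the way, in this order (a step that is already met when the one before it is completed fails the run):
1. the lid is shut on its catch and stays shut with nothing pressing it (value of joint lid below 0.02 rad and contact force between each of the arm, the fingers and chest below 0.3 N), for 0.2 s.
2. the latch bar is lifted off the bench (height (world z) of latch_bar above 0.03 m), for 0.2 s.
At the end, for the whole second after the job is handed in: Lid shut (under 0.02 rad). Bar knuckle within 3.5 mm of the lid's hole axis up-down and front-back, 4 mm along it; hole axes parallel within 0.08 rad, bar level within 0.15 rad, above 70 mm, still (0.02 m/s), gripped (over 2 N by the fingers), touching the chest with under 5 N (value of joint lid below 0.02 rad and x of bar_knuckle in the frame of lid_knuckles between -0.0035 and 0.0035 m and z of bar_knuckle in the frame of lid_knuckles between -0.0035 and 0.0035 m and y of bar_knuckle in the frame of lid_knuckles between -0.004 and 0.004 m and angle between the y axis of bar_knuckle and the y axis of lid_knuckles, either way round below 0.08 rad and angle between the z axis of bar_knuckle and the z axis of lid_knuckles, either way round below 0.15 rad and contact force between the fingers and latch_bar above 2 N and contact force between latch_bar and chest below 5 N and height (world z) of latch_bar above 0.07 m and linear speed of latch_bar below 0.02 m/s); the arm keeps its last pose, push and grip.
It fails at once if the screw tray is knocked or moved (distance of screw_tray from where it was at the start of the episode above 0.02 m).
It fails at once if the hinge pin is knocked or moved (distance of hinge_pin from where it was at the start of the episode above 0.02 m).
It fails at once if the screwdriver is knocked or moved (distance of screwdriver from where it was at the start of the episode above 0.02 m).
It fails at once if the glue bottle is knocked or moved (distance of glue from where it was at the start of the episode above 0.02 m).
It also fails if it takes over 53 s, if anything falls off the work surface, if the arm or the gripper's body presses on something with over 40 N, if the wrist force passes 120 N, or if a joint passes its speed limit or range.

## Robot

A 6-joint arm with a two-finger parallel gripper is mounted at the origin on the work surface. World frame = base frame: x ahead of the robot, y to its left, z up, the work surface at z = 0. Lengths are in mm, angles in rad, forces in N, time in s.
With the tool pointing down it reaches from about 375 to 975 mm from the base axis. Payload 3.8 kg.
Tool frame: the origin (TCP) lies on the centre line of the jaws, within the pads' length; the fingertips stand 8 mm ahead of it and the grasp point (between the pads) lies 11 mm behind it; z points along the fingers, y is the line along which they close (so a half turn about z gives the same grasp; the last joint's range is limited). The gripper opens to 88 mm and grips with 3 to 60 N. Pads are 18 mm wide; open, the fingers measure 123 mm over their backs; the gripper's body (75 mm by 187 mm) begins 45 mm behind the grasp point.
Start: joints at [-0.037, 0.264, 1.604, -0, 1.274, -0.037], TCP at [674.995, -0.002, 214.506] pointing down, gripper open.
Joint ranges: [-2.63, 2.63], [-0.94, 2.18], [0.31, 2.57], [-1.31, 4.45], [0, 2.66], [-2.55, 2.55]. Speed limits (rad/s): [2.57, 2.57, 3.14, 3.14, 3.14, 3.14].

## Interface

Orientations are given as a unit quaternion [x, y, z, w].
In Python, from cell import * gives the robot as it stands.
- The arm moves only by the tool step_arm, never from a script. Its argument "steps" is a list of rows, each an object of numbers: "tx", "ty", "tz": the shift along the tool's x, y, z in m; "rx", "ry", "rz": the turn, a rotation vector about the tool's x, y, z in rad; "jaw": the opening in per cent of the stroke, from 0 (shut) to 100 (fully open). In form: [{"tx": .., "ty": .., "tz": .., "rx": .., "ry": .., "rz": .., "jaw": ..}, ...]. A call has 1 to 5 rows; each row shifts and turns the commanded pose from where the row before left it, along the tool's axes as they then stand; what a row does not reach is not made up. A row lasts 1/10 s, in which the tool goes at most 50 mm and 8.59 degrees, less where a joint would pass 70% of its speed; a pose out of reach is approached as far as the arm can. A call is refused whole if a number of a shift passes 0.05 or a number of a turn 0.15, either way. A call with a gripper value outside its range is refused whole. The fingers move at their own pace and stop on an object; the grip force is fixed at half the most. Time passes only in rows, so rows that do not move let the fingers close. It gives the time, the measured TCP pose, the force, the opening and the grip force at its end, in the units of the state.
- observe(): the state, without advancing time (a new reading comes with each control period).
- capture(name): name is "scene" or "side" or "wrist"; returns a dict with "img" (420x560x3 uint8, blue, green, red), "camera_matrix" (3x3 intrinsics, pixels), "rvec" (rotation vector, rad) and "tvec" (3), from world to camera coordinates, as OpenCV has them. Camera axes: x right, y down, z forward; pixel columns grow to the right and rows downward; lengths in mm; the calibration is good to about 2 mm. A picture is of the moment at which its call begins. There is no depth.
- finish_job(): hands the job in; it is judged then, once.
Trained networks look in the newest picture that a camera, given by its name, has taken for a name from the list of things; names that differ only in an ending like _2 or _b are one class to them, and where a whole thing is asked for, a point or a joint stands for the part that bears it (a point fixed in the world has none). Each returns a list of dicts, best first, with "score" (0 to 1); they miss things now and then, are a little off and sometimes report something else, mostly with a low value. They report only what shows in the picture. A call takes as long as a camera call. They do not tell look-alikes from the thing itself.
- find_in(query, camera): "centre" ([column, row] in pixels, amid what is visible of it).
- trace(query, camera): "mask" (420x560 bool, what is visible of it) and "centre" ([column, row] in pixels, amid what is visible of it).
The state is a dict: "time_s": time; "joint_positions": joint angles; "qvel": joint speeds; "joint_efforts": joint torques, N m; "ee_pos": TCP position; "orientation": TCP orientation; "wrist_force": force on the tool from outside, world axes, zero at the start; "ft_torque": the same for the moment, N m; "gripper_width": finger opening in mm; "finger_force": force on a finger pad.
Only numpy, scipy, OpenCV 4.12 (cv2) and the standard library are available. Lean on these libraries where they do the work, as an engineer would, in place of code of your own. Each camera call takes 0.05 s, during which the arm holds its last target. There are 200 camera calls.

## Working session

There is one attempt and no reset: what is moved stays moved. The work goes in short steps, Python scripts to look and compute and a tool call to move; the robot and the scene stay as the last step left them, time stands still between calls to the robot, and variables do not carry over. Pictures are saved under pics/ and viewed, at most 10 in all, crops included, and the job is handed in when it is done.

Besides the shell and the picture viewer there is one more tool, called after "Request:" as name(argument=value, ...), one argument or row to a line, values as JSON. step_arm: Moves the arm, as the interface text tells. Its arguments: {"type":"object","properties":{"steps":{"type":"array"}},"required":["steps"]}

```bash
mkdir -p pics; cat > h.py <<'E'
from cell import *
import numpy as np, cv2
from scipy.spatial.transform import Rotation as R
def cam(c):
    Rm=cv2.Rodrigues(np.array(c["rvec"],float))[0]; t=np.array(c["tvec"],float).ravel()
    return np.array(c["camera_matrix"],float),Rm,t
def px2z(c,uv,z):
    K,Rm,t=cam(c); d=Rm.T@np.linalg.inv(K)@np.array([uv[0],uv[1],1.]); o=-Rm.T@t
    return o+d*(z-o[2])/d[2]
def proj(c,P):
    K,Rm,t=cam(c); p=(Rm@np.atleast_2d(P).T+t[:,None]); q=K@p; return (q[:2]/q[2]).T
E
python3 - <<'E'
from h import *
ims=[]
for n in ["scene","side"]:
    c=capture(n); ims.append(c["img"]); cv2.imwrite(f"pics/{n}0.png",c["img"])
    K,Rm,t=cam(c); print(n,(-Rm.T@t).round(),K[0,0])
    for q,z in [("chest",60),("lid",150),("latch_bar",30),("screw_tray",35),("hinge_pin",4),("screwdriver",10),("glue",75),("bar_knuckle",15),("lid_knuckles",150)]:
        for r in find_in(q,n)[:3]: print(q,round(r["score"],2),np.round(r["centre"]),px2z(c,r["centre"],z).round())
E
```

```text
scene [1030. -707. 1002.] 480.81242351028686
chest 0.56 [352. 239.] [712.   1.  60.]
lid 0.93 [361. 218.] [727.  -1. 150.]
latch_bar 0.84 [200. 288.] [ 485. -319.   30.]
latch_bar 0.68 [151. 348.] [ 503. -496.   30.]
latch_bar 0.68 [140. 241.] [ 258. -303.   30.]
screw_tray 0.56 [397. 168.] [672. 327.  35.]
hinge_pin 0.42 [268. 197.] [416.  35.   4.]
glue 0.6 [255. 353.] [ 710. -388.   75.]
bar_knuckle 0.96 [141. 238.] [ 243. -289.   15.]
bar_knuckle 0.77 [197. 289.] [ 471. -319.   15.]
bar_knuckle 0.66 [353. 238.] [699.  37.  15.]
lid_knuckles 0.92 [360. 220.] [728.  -8. 150.]
side [241. 936. 741.] 462.76509754134446
chest 0.73 [210. 224.] [722. -19.  60.]
lid 0.61 [199. 190.] [753. -40. 150.]
latch_bar 0.78 [322. 196.] [ 470. -286.   30.]
latch_bar 0.65 [331. 171.] [ 471. -461.   30.]
screw_tray 0.8 [282. 348.] [427. 329.  35.]
hinge_pin 0.71 [319. 268.] [414.  31.   4.]
screwdriver 0.92 [190. 336.] [632. 322.  10.]
glue 0.6 [258. 165.] [ 700. -366.   75.]
bar_knuckle 0.68 [323. 199.] [ 466. -293.   15.]
bar_knuckle 0.62 [397. 208.] [ 239. -291.   15.]
lid_knuckles 0.68 [197. 189.] [760. -44. 150.]
```

View pics/scene0.png

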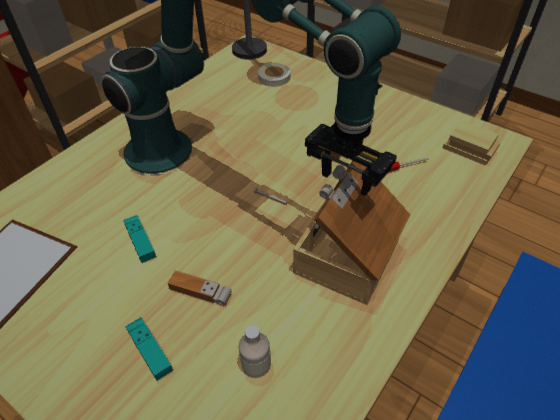

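View pics/side0.png

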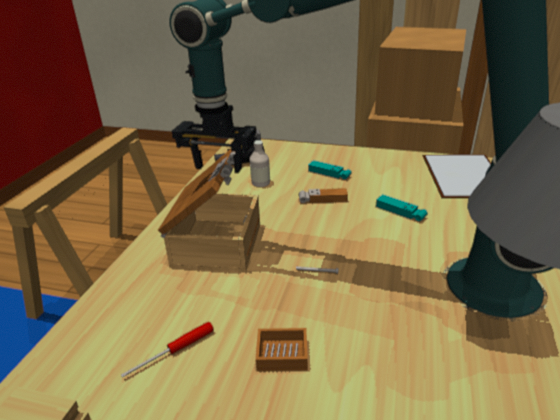

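The real bar is the brown one: scene (200,288), side (322,196). The look-alikes are turquoise: scene (140,241) and (151,348), side (400,208) and (330,170). I'll raise the arm so it stops hiding the lid.

Request:
step_arm(
  steps=[
    {"tz": -0.05, "jaw": 0},
    {"tz": -0.05, "jaw": 0},
    {"tz": -0.05, "jaw": 0},
    {"jaw": 0},
  ],
)

```text
schema error: expected keys tx, ty, tz, rx, ry, rz, jaw
```

```bash
python3 - <<'E'
from h import *
import pickle
s=observe(); print(s["time_s"],s["ee_pos"],R.from_quat(s["orientation"]).as_matrix().round(3).tolist(),s["gripper_width"])
D={}
for n in ["scene","side","wrist"]:
    c=capture(n); D[n]=c
    for q in ["chest","lid","latch_bar"]:
        r=trace(q,n); D[n,q]=r
        print(n,q,[(round(x["score"],2),np.round(x["centre"]).tolist(),int(x["mask"].sum())) for x in r[:3]])
pickle.dump(D,open("d1.pkl","wb"))
a=cv2.resize(D["scene"]["img"][140:310,260:430],(400,400),interpolation=cv2.INTER_CUBIC)
b=cv2.resize(D["side"]["img"][130:290,140:300],(400,400),interpolation=cv2.INTER_CUBIC)
cv2.imwrite("pics/c1.png",np.hstack([a,b]))
w=D["wrist"]["img"]; cv2.imwrite("pics/w1.png",w)
E
```

```text
1.0 [ 6.74981543e+02 -9.88877078e-03  2.14509346e+02] [[0.0, 1.0, -0.0], [1.0, -0.0, -0.0], [-0.0, -0.0, -1.0]] 87.9960620810508
scene chest [(0.77, [351.0, 236.0], 9675), (0.3, [404.0, 166.0], 138)]
scene lid []
scene latch_bar [(0.8, [199.0, 289.0], 1209), (0.75, [150.0, 347.0], 1283), (0.69, [140.0, 239.0], 765)]
side chest [(0.73, [213.0, 223.0], 7887)]
side lid [(0.71, [197.0, 192.0], 2131), (0.26, [279.0, 350.0], 2126)]
side latch_bar [(0.94, [330.0, 171.0], 554), (0.76, [321.0, 196.0], 611), (0.75, [400.0, 208.0], 647)]
wrist chest [(0.96, [312.0, 188.0], 51324), (0.68, [66.0, 150.0], 548)]
wrist lid [(0.59, [319.0, 191.0], 48317)]
wrist latch_bar [(0.76, [180.0, 356.0], 146)]
```

View pics/c1.png

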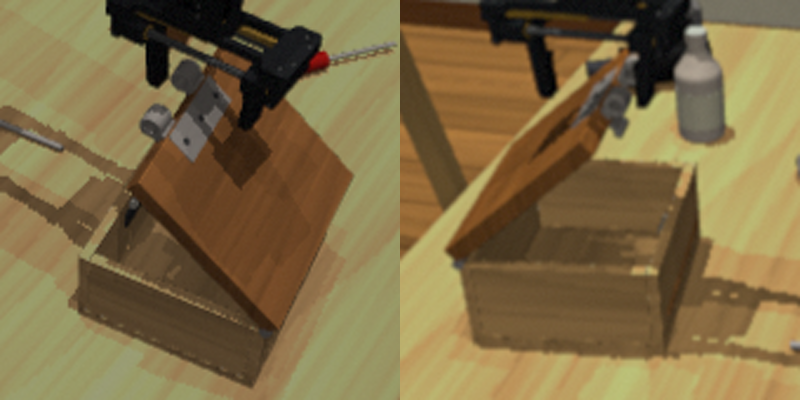

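View pics/w1.png

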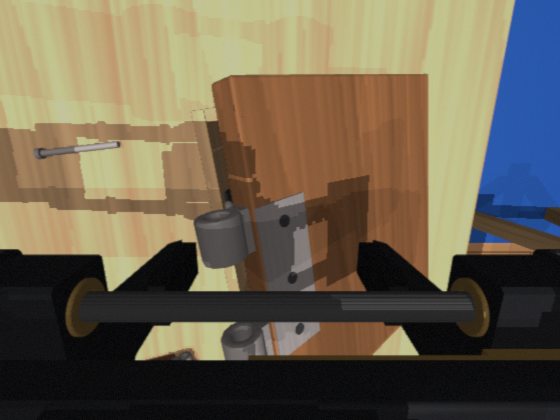

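Request:
step_arm(
  steps=[
    {"tx": 0, "ty": 0, "tz": -0.05, "rx": 0, "ry": 0, "rz": 0, "jaw": 0},
    {"tx": 0, "ty": 0, "tz": -0.05, "rx": 0, "ry": 0, "rz": 0, "jaw": 0},
    {"tx": 0, "ty": 0, "tz": -0.02, "rx": 0, "ry": 0, "rz": 0, "jaw": 0},
    {"tx": 0, "ty": 0, "tz": 0, "rx": 0, "ry": 0, "rz": 0, "jaw": 0},
  ],
)

```text
time_s: 2.0
ee_pos: [677.2, -0.1, 340.5]
orientation: [0.707, 0.707, 0.003, 0.003]
wrist_force: [0.8, 0.4, 0.6]
gripper_width: 58.1
finger_force: 0.0
```

```bash
cat > fit.py <<'E'
from h import *
import pickle
from scipy.optimize import least_squares
D=pickle.load(open("d1.pkl","rb"))
def lidpt(p,a):
    q=np.array(p,float)-[100,0,100]; return R.from_euler("y",a).apply(q)+[100,0,100]
def W(v,p,lid):
    p=lidpt(p,v[3]) if lid else np.array(p,float)
    return R.from_euler("z",v[2]).apply(p)+[v[0],v[1],0]
obs=[("scene",(-100,-110,0),0,(293.1,270.9)),("scene",(100,-110,0),0,(367.1,303.6)),("scene",(-100,-110,100),0,(294,249.2)),
("scene",(-100,-110,120),1,(318.2,219.5)),("scene",(100,-110,120),1,(376.9,280.3)),("scene",(100,110,120),1,(409.6,214.4)),
("scene",(-115,-35,110),1,(326.7,191.8)),("scene",(-115,35,110),1,(338.6,171.9)),
("side",(-100,110,0),0,(245.2,272)),("side",(100,110,0),0,(170,268)),("side",(-100,110,100),0,(242,238)),("side",(-100,-110,100),0,(258.8,196)),
("wrist",(-115,35,110),1,(222,237)),("wrist",(-100,110,120),1,(231,77)),("wrist",(100,110,120),1,(428,74))]
def res(v): return np.concatenate([proj(D[n],W(v,p,l))[0]-np.array(o) for n,p,l,o in obs])
if __name__=="__main__":
    r=least_squares(res,[712,0,0,.6],x_scale=[100,100,.3,.3],loss="soft_l1",f_scale=3)
    print(r.x.round(3)); print(r.fun.reshape(-1,2).round(1).tolist())
    for p in [(-80,0,120),(-115,0,110),(-100,0,120)]: print(p,W(r.x,p,1).round(1),W(np.r_[r.x[:3],0],p,1).round(1))
E
python3 fit.py
```

```text
[ 7.09283e+02 -1.28050e+01  1.41000e-01  7.03000e-01]
[[-0.6, 1.6], [-0.3, 1.0], [-1.4, -1.0], [0.1, -3.0], [1.6, -0.9], [0.7, -0.9], [-1.1, -1.3], [-0.1, -0.7], [-0.7, -0.3], [-2.0, -0.5], [-0.4, 1.2], [-1.7, -1.7], [0.1, 1.5], [-0.8, -0.6], [1.1, 0.3]]
(-80, 0, 120) [685.1 -16.2 231.6] [630.1 -24.1 120. ]
(-115, 0, 110) [652.3 -20.9 246.6] [595.4 -29.  110. ]
(-100, 0, 120) [670.  -18.4 244.5] [610.3 -26.9 120. ]
```

Request:
step_arm(
  steps=[
    {"tx": -0.008, "ty": 0.009, "tz": 0.035, "rx": 0, "ry": 0, "rz": 0, "jaw": 0},
    {"tx": -0.007, "ty": 0.009, "tz": 0.04, "rx": 0, "ry": 0, "rz": 0, "jaw": 0},
    {"tx": 0, "ty": 0, "tz": 0, "rx": 0, "ry": 0, "rz": 0, "jaw": 0},
    {"tx": 0, "ty": -0.005, "tz": 0.025, "rx": 0, "ry": 0, "rz": 0, "jaw": 0},
    {"tx": -0.002, "ty": -0.012, "tz": 0.02, "rx": 0, "ry": 0, "rz": 0, "jaw": 0},
  ],
)

```text
time_s: 2.5
ee_pos: [675.0, -16.6, 214.3]
orientation: [0.707, 0.707, -0.001, -0.001]
wrist_force: [-12.3, 0.1, 13.0]
gripper_width: 18.5
finger_force: 6.9
```

Request:
step_arm(
  steps=[
    {"tx": -0.003, "ty": -0.016, "tz": 0.025, "rx": 0, "ry": 0, "rz": 0, "jaw": 0},
    {"tx": -0.002, "ty": -0.013, "tz": 0.025, "rx": 0, "ry": 0, "rz": 0, "jaw": 0},
    {"tx": -0.001, "ty": -0.008, "tz": 0.02, "rx": 0, "ry": 0, "rz": 0, "jaw": 0},
    {"tx": -0.001, "ty": -0.004, "tz": 0.012, "rx": 0, "ry": 0, "rz": 0, "jaw": 0},
    {"tx": 0, "ty": 0, "tz": 0, "rx": 0, "ry": 0, "rz": 0, "jaw": 0},
  ],
)

```text
time_s: 3.0
ee_pos: [633.3, -23.7, 131.0]
orientation: [0.707, 0.707, -0.001, -0.001]
wrist_force: [0.1, 0.2, 0.7]
gripper_width: 0.3
finger_force: 0.2
```

Request:
step_arm(
  steps=[
    {"tx": 0, "ty": 0, "tz": 0.003, "rx": 0, "ry": 0, "rz": 0, "jaw": 0},
    {"tx": 0, "ty": 0, "tz": 0.002, "rx": 0, "ry": 0, "rz": 0, "jaw": 0},
    {"tx": 0, "ty": 0, "tz": 0.001, "rx": 0, "ry": 0, "rz": 0, "jaw": 0},
    {"tx": 0, "ty": 0, "tz": 0, "rx": 0, "ry": 0, "rz": 0, "jaw": 0},
  ],
)

```text
time_s: 3.4
ee_pos: [635.7, -24.0, 127.2]
orientation: [0.707, 0.707, 0.0, 0.0]
wrist_force: [-0.4, -0.2, 1.4]
gripper_width: 0.2
finger_force: 1.1
```

Request:
step_arm(
  steps=[
    {"tx": 0, "ty": 0, "tz": 0.002, "rx": 0, "ry": 0, "rz": 0, "jaw": 0},
    {"tx": 0, "ty": 0, "tz": 0.001, "rx": 0, "ry": 0, "rz": 0, "jaw": 0},
    {"tx": 0, "ty": 0, "tz": 0, "rx": 0, "ry": 0, "rz": 0, "jaw": 0},
  ],
)

```text
time_s: 3.7
ee_pos: [635.1, -24.1, 123.3]
orientation: [0.707, 0.707, -0.0, 0.0]
wrist_force: [-0.1, -0.3, 1.1]
gripper_width: 0.3
finger_force: 0.8
```

Request:
step_arm(
  steps=[
    {"tx": 0, "ty": 0, "tz": -0.03, "rx": 0, "ry": 0, "rz": 0, "jaw": 0},
    {"tx": 0, "ty": -0.02, "tz": -0.05, "rx": 0, "ry": 0, "rz": 0, "jaw": 100},
    {"tx": 0, "ty": -0.04, "tz": -0.05, "rx": 0, "ry": 0, "rz": 0, "jaw": 100},
    {"tx": 0, "ty": -0.04, "tz": -0.05, "rx": 0, "ry": 0, "rz": 0, "jaw": 100},
    {"tx": 0, "ty": 0, "tz": 0, "rx": 0, "ry": 0, "rz": 0, "jaw": 100},
  ],
)

```text
time_s: 4.2
ee_pos: [554.9, -24.1, 285.3]
orientation: [0.707, 0.707, 0.004, 0.004]
wrist_force: [0.9, 0.0, 0.8]
gripper_width: 30.4
finger_force: 0.0
```

```bash
python3 - <<'E'
from h import *
import pickle
s=observe(); print(s["time_s"],s["ee_pos"])
D={}
for n in ["scene","side","wrist"]:
    c=capture(n); D[n]=c
    for q in ["latch_bar"]:
        r=trace(q,n); D[n,q]=r
        print(n,q,[(round(x["score"],2),np.round(x["centre"]).tolist(),int(x["mask"].sum())) for x in r[:3]])
    for q in ["lid_knuckles","bar_knuckle"]: print(q,[(round(x["score"],2),np.round(x["centre"]).tolist()) for x in find_in(q,n)[:3]])
pickle.dump(D,open("d2.pkl","wb"))
f=lambda n,y,x,h,w,H,W_:cv2.resize(D[n]["img"][y:y+h,x:x+w],(W_,H),interpolation=cv2.INTER_CUBIC)
top=np.hstack([f("scene",150,280,130,170,306,400),f("side",150,150,130,170,306,400)])
bot=np.hstack([f("scene",265,160,48,80,240,400),f("side",180,290,36,60,240,400)])
cv2.imwrite("pics/c2.png",np.vstack([top,bot])); cv2.imwrite("pics/w2.png",D["wrist"]["img"])
E
```

```text
4.2 [554.85337509 -24.11475253 285.30928286]
scene latch_bar [(0.96, [149.0, 349.0], 1248), (0.94, [140.0, 239.0], 727), (0.78, [198.0, 290.0], 1227)]
lid_knuckles [(0.89, [353.0, 220.0])]
bar_knuckle [(0.84, [199.0, 289.0]), (0.84, [148.0, 350.0]), (0.59, [140.0, 240.0])]
side latch_bar [(0.68, [330.0, 171.0], 504), (0.62, [321.0, 198.0], 654), (0.56, [400.0, 208.0], 717)]
lid_knuckles [(0.9, [205.0, 196.0])]
bar_knuckle [(0.74, [323.0, 199.0]), (0.73, [398.0, 210.0]), (0.64, [332.0, 172.0])]
wrist latch_bar [(0.73, [229.0, 335.0], 2153)]
lid_knuckles [(0.81, [435.0, 163.0])]
bar_knuckle [(0.73, [224.0, 336.0]), (0.6, [437.0, 160.0])]
```

View pics/c2.png

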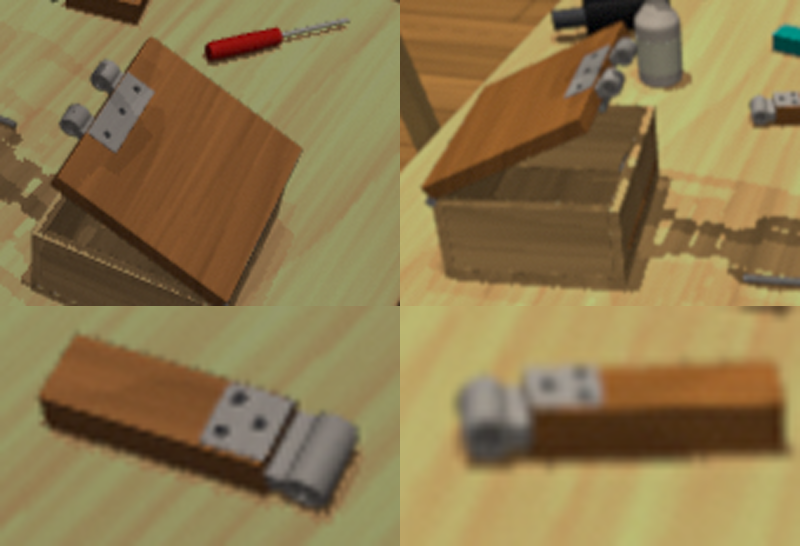

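View pics/w2.png

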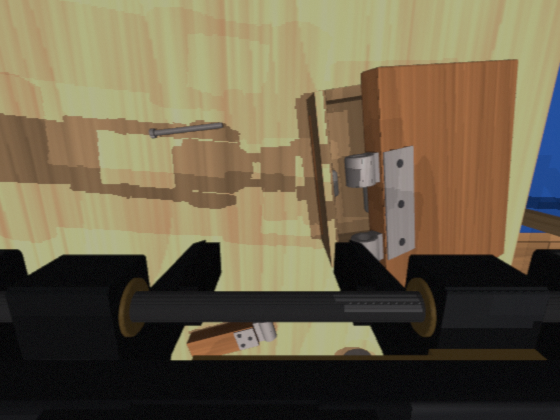

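The lid sprang back part open because the fingers slid off its front edge. I'll refit the lid angle and press further back.

```bash
python3 - <<'E'
import fit; from fit import *
D2=pickle.load(open("d2.pkl","rb"))
obs=[("scene",(-100,-110,120),1,(303.4,226.5)),("scene",(100,-110,120),1,(379.9,277.5)),("scene",(-100,110,120),1,(343.7,166.1)),("scene",(100,110,120),1,(407.5,213.7)),("scene",(-115,-35,110),1,(311.9,201)),("scene",(-115,35,110),1,(324.6,181.9)),("wrist",(-115,35,110),1,(361,169)),("wrist",(-100,110,120),1,(380,70)),("wrist",(100,110,120),1,(517,60))]
v0=[709.3,-12.8,.141]
def r(a): return np.concatenate([proj(D2[n],W(np.r_[v0,a],p,l))[0]-np.array(o) for n,p,l,o in obs])
s=least_squares(r,[.45]); a=s.x[0]; print(a,s.fun.reshape(-1,2).round(1).tolist())
for b in [a,.4,.3,.2,.1,.05,0]: print(round(b,3),W(np.r_[v0,b],(-80,0,120),1).round(1),W(np.r_[v0,b],(-60,0,120),1).round(1))
E
```

```text
0.4909041789539953 [[2.9, -4.4], [-2.8, 0.7], [2.7, -4.4], [1.6, -1.3], [1.9, -3.2], [2.1, -3.1], [-2.5, 2.1], [-3.2, -2.0], [2.3, -0.6]]
0.491 [660.5 -19.7 202.5] [677.9 -17.3 193.1]
0.4 [651.9 -21.  188.5] [670.1 -18.4 180.7]
0.3 [643.9 -22.1 172.3] [662.8 -19.4 166.4]
0.2 [637.6 -23.  155.4] [657.  -20.2 151.4]
0.1 [633.  -23.6 137.9] [652.7 -20.8 135.9]
0.05 [631.3 -23.9 129. ] [651.1 -21.1 128. ]
0 [630.1 -24.  120. ] [649.9 -21.2 120. ]
```

Request:
step_arm(
  steps=[
    {"tx": 0.002, "ty": 0.045, "tz": 0, "rx": 0, "ry": 0, "rz": 0, "jaw": 0},
    {"tx": 0.002, "ty": 0.045, "tz": 0, "rx": 0, "ry": 0, "rz": 0, "jaw": 0},
    {"tx": 0.002, "ty": 0.045, "tz": 0.01, "rx": 0, "ry": 0, "rz": 0, "jaw": 0},
    {"tx": 0, "ty": 0, "tz": 0.03, "rx": 0, "ry": 0, "rz": 0, "jaw": 0},
    {"tx": 0, "ty": 0, "tz": 0, "rx": 0, "ry": 0, "rz": 0, "jaw": 0},
  ],
)

```text
time_s: 5.3
ee_pos: [687.0, -17.8, 231.7]
orientation: [0.707, 0.707, -0.003, -0.004]
wrist_force: [-0.6, -0.1, -1.1]
gripper_width: 42.6
finger_force: 0.0
```

Request:
step_arm(
  steps=[
    {"tx": 0, "ty": 0, "tz": 0, "rx": 0, "ry": 0, "rz": 0, "jaw": 0},
    {"tx": 0, "ty": 0, "tz": 0, "rx": 0, "ry": 0, "rz": 0, "jaw": 0},
  ],
)

```text
time_s: 5.5
ee_pos: [689.0, -18.1, 239.8]
orientation: [0.707, 0.707, 0.001, 0.001]
wrist_force: [0.9, 0.1, -0.1]
gripper_width: 26.5
finger_force: 0.0
```

Request:
step_arm(
  steps=[
    {"tx": 0, "ty": 0.004, "tz": 0.01, "rx": 0, "ry": 0, "rz": 0, "jaw": 0},
    {"tx": 0, "ty": 0, "tz": 0.01, "rx": 0, "ry": 0, "rz": 0, "jaw": 0},
    {"tx": 0, "ty": -0.005, "tz": 0.01, "rx": 0, "ry": 0, "rz": 0, "jaw": 0},
    {"tx": 0, "ty": -0.006, "tz": 0.01, "rx": 0, "ry": 0, "rz": 0, "jaw": 0},
    {"tx": -0.001, "ty": -0.005, "tz": 0.01, "rx": 0, "ry": 0, "rz": 0, "jaw": 0},
  ],
)

```text
time_s: 6.0
ee_pos: [675.7, -18.9, 186.7]
orientation: [0.707, 0.707, -0.0, -0.0]
wrist_force: [-0.1, 0.2, -0.7]
gripper_width: 0.7
finger_force: 0.0
```

Request:
step_arm(
  steps=[
    {"tx": -0.001, "ty": -0.005, "tz": 0.01, "rx": 0, "ry": 0, "rz": 0, "jaw": 0},
    {"tx": -0.001, "ty": -0.005, "tz": 0.01, "rx": 0, "ry": 0, "rz": 0, "jaw": 0},
    {"tx": 0, "ty": -0.004, "tz": 0.01, "rx": 0, "ry": 0, "rz": 0, "jaw": 0},
    {"tx": 0, "ty": -0.003, "tz": 0.01, "rx": 0, "ry": 0, "rz": 0, "jaw": 0},
    {"tx": 0, "ty": -0.002, "tz": 0.01, "rx": 0, "ry": 0, "rz": 0, "jaw": 0},
  ],
)

```text
time_s: 6.5
ee_pos: [657.7, -21.1, 137.5]
orientation: [0.707, 0.707, -0.0, 0.0]
wrist_force: [-1.0, -1.0, 3.3]
gripper_width: 0.3
finger_force: 1.3
```

Request:
step_arm(
  steps=[
    {"tx": 0, "ty": 0, "tz": 0.004, "rx": 0, "ry": 0, "rz": 0, "jaw": 0},
    {"tx": 0, "ty": 0, "tz": 0.004, "rx": 0, "ry": 0, "rz": 0, "jaw": 0},
    {"tx": 0, "ty": 0, "tz": 0.003, "rx": 0, "ry": 0, "rz": 0, "jaw": 0},
  ],
)

```text
time_s: 6.8
ee_pos: [658.1, -20.9, 126.8]
orientation: [0.707, 0.707, 0.0, -0.0]
wrist_force: [-0.9, 0.0, 2.6]
gripper_width: 0.1
finger_force: 1.3
```

Request:
step_arm(
  steps=[
    {"tx": 0, "ty": 0, "tz": 0.002, "rx": 0, "ry": 0, "rz": 0, "jaw": 0},
    {"tx": 0, "ty": 0, "tz": 0, "rx": 0, "ry": 0, "rz": 0, "jaw": 0},
  ],
)

```text
time_s: 7.0
ee_pos: [658.2, -20.9, 124.8]
orientation: [0.707, 0.707, 0.0, 0.0]
wrist_force: [-0.3, 0.8, 0.9]
gripper_width: 0.4
finger_force: 0.2
```

```bash
python3 - <<'E'
from h import *
I={n:capture(n)["img"] for n in ["scene","side"]}
f=lambda n,y,x,h,w,H,W_:cv2.resize(I[n][y:y+h,x:x+w],(W_,H),interpolation=cv2.INTER_CUBIC)
cv2.imwrite("pics/c3.png",np.hstack([f("scene",150,270,130,130,400,400),f("side",150,150,130,130,400,400)]))
E
```

```text
(no output)
```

View pics/c3.png

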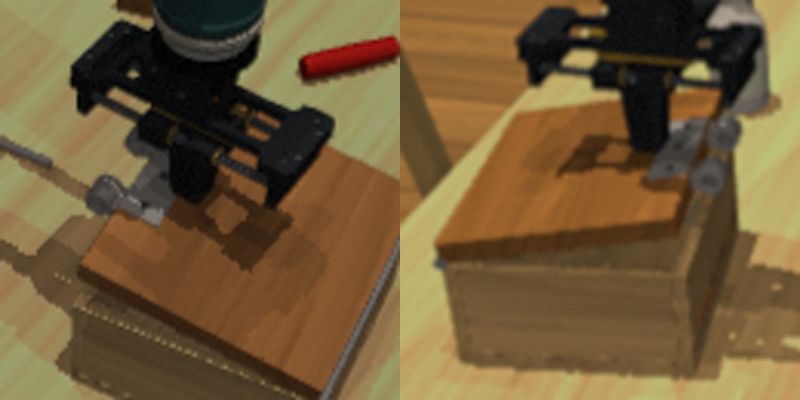

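The fingers are on the lid but it's still about 0.1 rad open, so I'll keep going down and watch the force.

Request:
step_arm(
  steps=[
    {"tx": 0, "ty": 0, "tz": 0.004, "rx": 0, "ry": 0, "rz": 0, "jaw": 0},
    {"tx": 0, "ty": 0, "tz": 0.003, "rx": 0, "ry": 0, "rz": 0, "jaw": 0},
    {"tx": 0, "ty": 0, "tz": 0, "rx": 0, "ry": 0, "rz": 0, "jaw": 0},
  ],
)

```text
time_s: 7.4
ee_pos: [657.8, -21.1, 117.4]
orientation: [0.707, 0.707, -0.0, -0.0]
wrist_force: [-0.1, 0.3, 0.6]
gripper_width: 0.3
finger_force: 0.3
```

Request:
step_arm(
  steps=[
    {"tx": 0, "ty": 0, "tz": 0.004, "rx": 0, "ry": 0, "rz": 0, "jaw": 0},
    {"tx": 0, "ty": 0, "tz": 0, "rx": 0, "ry": 0, "rz": 0, "jaw": 0},
  ],
)

```text
time_s: 7.6
ee_pos: [657.9, -21.1, 113.5]
orientation: [0.707, 0.707, -0.0, 0.0]
wrist_force: [-0.2, 0.9, 0.3]
gripper_width: 0.5
finger_force: 0.3
```

Request:
step_arm(
  steps=[
    {"tx": 0, "ty": 0, "tz": 0.003, "rx": 0, "ry": 0, "rz": 0, "jaw": 0},
    {"tx": 0, "ty": 0, "tz": 0, "rx": 0, "ry": 0, "rz": 0, "jaw": 0},
  ],
)

```text
time_s: 7.8
ee_pos: [657.9, -21.0, 110.6]
orientation: [0.707, 0.707, -0.0, -0.0]
wrist_force: [-0.2, -1.2, 1.1]
gripper_width: 0.3
finger_force: 0.4
```

```bash
python3 - <<'E'
from h import *
I={n:capture(n)["img"] for n in ["scene","side"]}; s=observe(); print(s["ee_pos"],s["wrist_force"])
f=lambda n,y,x,h,w,H,W_:cv2.resize(I[n][y:y+h,x:x+w],(W_,H),interpolation=cv2.INTER_CUBIC)
cv2.imwrite("pics/c4.png",np.hstack([f("scene",150,270,130,130,400,400),f("side",150,150,130,130,400,400)]))
E
```

```text
[657.87440658 -21.0298589  110.67757953] [ 0.15411432 -0.50501145  1.63198611]
```

View pics/c4.png

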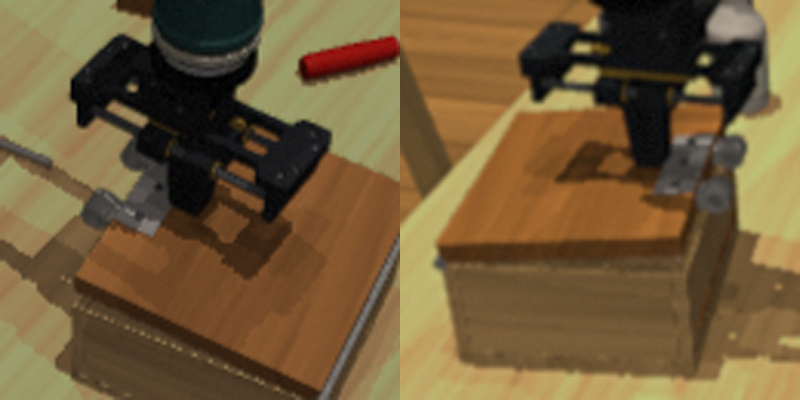

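```bash
cat >> h.py <<'E'
def tri(cs,uvs):
    A=[];b=[]
    for c,uv in zip(cs,uvs):
        K,Rm,t=cam(c); d=Rm.T@np.linalg.inv(K)@np.array([uv[0],uv[1],1.]); d/=np.linalg.norm(d); o=-Rm.T@t
        M=np.eye(3)-np.outer(d,d); A.append(M); b.append(M@o)
    return np.linalg.solve(sum(A),sum(b))
E
python3 - <<'E'
from h import *
import pickle
D=pickle.load(open("d2.pkl","rb")); c=[D["scene"],D["side"]]
s=observe(); p=np.array(s["ee_pos"])
print("proj tip",[proj(x,p-[0,0,8])[0].round(1).tolist() for x in c])
print("tri tip",tri(c,[(331.7,218.9),(231.9,203.6)]).round(1))
# check chest corner top-front-left/bottom; lid back-left
print("chest corners z", tri(c,[(370.5+4,303.0),(0,0)])[:0])
for P in [(595,-29,110)]: print([proj(x,P)[0].round(1).tolist() for x in c])
from fit import W
v=[709.3,-12.8,.141,0.05]
for P in [(-115,35,110),(-115,-35,110),(-100,-110,120),(100,-110,120),(-100,110,100)]:
    w=W(v,P,1); print(P,w.round(),[((proj(x,w)[0]-o)*400/130).round().tolist() for x,o in zip(c,[(270,150),(150,150)])])
E
```

```text
proj tip [[330.3, 223.6], [231.9, 213.2]]
tri tip [660.5 -26.7 127.9]
chest corners z []
[[307.5, 212.5], [255.5, 212.0]]
(-115, 35, 110) [591.   6. 121.] [[136.0, 156.0], [315.0, 202.0]]
(-115, -35, 110) [601. -64. 121.] [[97.0, 213.0], [330.0, 159.0]]
(-100, -110, 120) [ 627. -136.  130.] [[71.0, 278.0], [326.0, 107.0]]
(100, -110, 120) [ 825. -108.  120.] [[319.0, 388.0], [113.0, 109.0]]
(-100, 110, 100) [595.  82. 110.] [[189.0, 114.0], [280.0, 264.0]]
```

```bash
python3 - <<'E'
from h import *
import pickle
D=pickle.load(open("d1.pkl","rb")); c=[D["scene"],D["side"]]
print(tri(c,[(326.7,176.1),(238,173)]).round(), tri(c,[(365,194),(198,168)]).round())
for x in (-52,52):print([proj(k,(675+x,0,206))[0].round() for k in c])
s=observe();print(s)
E
```

```text
[625.  -3. 233.] [729.  -4. 235.]
[array([325., 183.]), array([239., 184.])]
[array([364., 202.]), array([199., 179.])]
{'time_s': 7.9, 'joint_positions': array([-6.97758460e-02,  3.11544540e-01,  1.74184588e+00, -3.77279057e-05,
        1.08844934e+00, -6.97329539e-02]), 'qvel': array([ 0.00154779, -0.00125042, -0.00024964, -0.00010514, -0.00023289,
        0.00039554]), 'joint_efforts': array([ 2.92445943e-01, -4.96144080e+01, -3.28010809e+01,  2.09324649e-01,
       -4.78049833e-02,  2.55725448e-03]), 'ee_pos': array([657.87440658, -21.0298589 , 110.67757953]), 'orientation': array([ 7.07115751e-01,  7.07097800e-01, -9.36761647e-05, -8.22797594e-05]), 'wrist_force': array([ 0.15411432, -0.50501145,  1.63198611]), 'ft_torque': array([-0.03636422,  0.02163411, -0.0663094 ]), 'finger_force': 0.3853886714379584, 'gripper_width': 0.22316992869296254}
```

By the cameras the fingertips sit about 19 mm above the reported TCP z, not 8 mm below it. I'll go by the cameras and keep pressing by force.

Request:
step_arm(
  steps=[
    {"tx": 0, "ty": 0, "tz": 0.003, "rx": 0, "ry": 0, "rz": 0, "jaw": 0},
    {"tx": 0, "ty": 0, "tz": 0, "rx": 0, "ry": 0, "rz": 0, "jaw": 0},
  ],
)

```text
time_s: 8.1
ee_pos: [658.0, -21.0, 108.6]
orientation: [0.707, 0.707, 0.0, 0.0]
wrist_force: [-2.1, -0.3, 3.7]
gripper_width: 0.5
finger_force: 2.3
```

Request:
step_arm(
  steps=[
    {"tx": 0, "ty": 0, "tz": 0.003, "rx": 0, "ry": 0, "rz": 0, "jaw": 0},
    {"tx": 0, "ty": 0, "tz": 0, "rx": 0, "ry": 0, "rz": 0, "jaw": 0},
  ],
)

```text
time_s: 8.3
ee_pos: [658.0, -21.0, 108.0]
orientation: [0.707, 0.707, 0.0, 0.0]
wrist_force: [-7.5, -0.5, 15.3]
gripper_width: 0.4
finger_force: 7.4
```

Request:
step_arm(
  steps=[
    {"tx": 0, "ty": 0, "tz": 0.003, "rx": 0, "ry": 0, "rz": 0, "jaw": 0},
    {"tx": 0, "ty": 0, "tz": 0, "rx": 0, "ry": 0, "rz": 0, "jaw": 0},
  ],
)

```text
time_s: 8.5
ee_pos: [657.3, -21.1, 104.4]
orientation: [0.707, 0.707, -0.0, -0.0]
wrist_force: [-5.6, -0.7, 11.6]
gripper_width: 0.4
finger_force: 5.4
```

Now the catch is resisting. Continue.

Request:
step_arm(
  steps=[
    {"tx": 0, "ty": 0, "tz": 0.003, "rx": 0, "ry": 0, "rz": 0, "jaw": 0},
    {"tx": 0, "ty": 0, "tz": 0, "rx": 0, "ry": 0, "rz": 0, "jaw": 0},
  ],
)

```text
time_s: 8.7
ee_pos: [657.0, -21.2, 99.4]
orientation: [0.707, 0.707, -0.001, -0.0]
wrist_force: [-2.7, -1.0, 4.0]
gripper_width: 0.6
finger_force: 2.2
```

Request:
step_arm(
  steps=[
    {"tx": 0, "ty": 0, "tz": 0.003, "rx": 0, "ry": 0, "rz": 0, "jaw": 0},
    {"tx": 0, "ty": 0, "tz": 0, "rx": 0, "ry": 0, "rz": 0, "jaw": 0},
  ],
)

```text
time_s: 8.9
ee_pos: [657.7, -21.0, 95.8]
orientation: [0.707, 0.707, -0.0, -0.0]
wrist_force: [-2.1, -0.5, 3.0]
gripper_width: 0.4
finger_force: 1.9
```

Request:
step_arm(
  steps=[
    {"tx": 0, "ty": 0, "tz": 0.003, "rx": 0, "ry": 0, "rz": 0, "jaw": 0},
    {"tx": 0, "ty": 0, "tz": 0, "rx": 0, "ry": 0, "rz": 0, "jaw": 0},
  ],
)

```text
time_s: 9.1
ee_pos: [657.7, -21.0, 95.3]
orientation: [0.707, 0.707, -0.0, -0.0]
wrist_force: [-8.4, 0.0, 14.8]
gripper_width: 0.6
finger_force: 7.4
```

Request:
step_arm(
  steps=[
    {"tx": 0, "ty": 0, "tz": 0.002, "rx": 0, "ry": 0, "rz": 0, "jaw": 0},
    {"tx": 0, "ty": 0, "tz": 0, "rx": 0, "ry": 0, "rz": 0, "jaw": 0},
  ],
)

```text
time_s: 9.3
ee_pos: [657.6, -21.0, 94.8]
orientation: [0.707, 0.707, -0.0, -0.0]
wrist_force: [-12.9, 0.3, 21.4]
gripper_width: 0.3
finger_force: 10.8
```

Request:
step_arm(
  steps=[
    {"tx": 0, "ty": 0, "tz": -0.03, "rx": 0, "ry": 0, "rz": 0, "jaw": 0},
    {"tx": 0, "ty": 0, "tz": -0.05, "rx": 0, "ry": 0, "rz": 0, "jaw": 100},
    {"tx": 0, "ty": -0.02, "tz": -0.04, "rx": 0, "ry": 0, "rz": 0, "jaw": 100},
    {"tx": -0.04, "ty": -0.04, "tz": 0, "rx": 0, "ry": 0, "rz": 0.14, "jaw": 100},
    {"tx": -0.04, "ty": -0.04, "tz": 0, "rx": 0, "ry": 0, "rz": 0.14, "jaw": 100},
  ],
)

```text
time_s: 9.8
ee_pos: [564.1, -86.9, 212.9]
orientation: [0.8, 0.6, 0.002, 0.002]
wrist_force: [0.2, -1.2, -0.1]
gripper_width: 30.5
finger_force: 0.0
```

```bash
python3 - <<'E'
from h import *
import pickle
s=observe(); print(s["time_s"],s["ee_pos"],s["wrist_force"],R.from_quat(s["orientation"]).as_matrix().round(2).tolist())
D=pickle.load(open("d2.pkl","rb")); c=D["scene"]; k=D["side"]
for uv,z in [((176,270.8),30),((168,282.8),30),((214,297.8),30),((222,301.8),15),((229,290.8),15)]: print(px2z(c,uv,z).round(1))
# brown+knuckle mask PCA
for n in ["scene","side"]:
    for m in D[n,"latch_bar"]:
        print(n,np.round(m["centre"]),[px2z(D[n],p,15).round() .tolist()for p in [m["centre"]]])
# current lid check: predicted shut points vs picture
c=capture("scene"); k=capture("side")
from fit import W
v=[709.3,-12.8,.141,0]
for n,x in (("scene",c),("side",k)):
    im=x["img"].copy()
    for P in [(-115,35,110),(-115,-35,110),(-100,-110,120),(100,-110,120),(-100,110,120),(100,110,120)]:
        u=proj(x,W(v,P,1))[0]; cv2.circle(im,tuple(np.round(u).astype(int).tolist()),1,(0,255,0),-1)
    n=="scene" and (A:=im); n=="side" and (B:=im)
f=lambda I,y,x,h,w:cv2.resize(I[y:y+h,x:x+w],(400,400),interpolation=cv2.INTER_NEAREST)
cv2.imwrite("pics/c5.png",np.hstack([f(A,170,280,140,140),f(B,170,150,120,120)]))
E
```

```text
9.8 [564.1141068  -86.92996647 212.86663349] [ 0.2319405  -1.20839859 -0.05549794] [[0.28, 0.96, 0.01], [0.96, -0.28, -0.0], [0.0, 0.01, -1.0]]
[ 401.9 -316.6   30. ]
[ 411.3 -353.2   30. ]
[ 529.8 -319.7   30. ]
[ 544.9 -310.8   15. ]
[ 538.3 -277.7   15. ]
scene [149. 349.] [[494.0, -497.0, 15.0]]
scene [140. 239.] [[244.0, -293.0, 15.0]]
scene [198. 290.] [[474.0, -319.0, 15.0]]
side [330. 171.] [[478.0, -488.0, 15.0]]
side [321. 198.] [[474.0, -301.0, 15.0]]
side [400. 208.] [[230.0, -291.0, 15.0]]
```

View pics/c5.png

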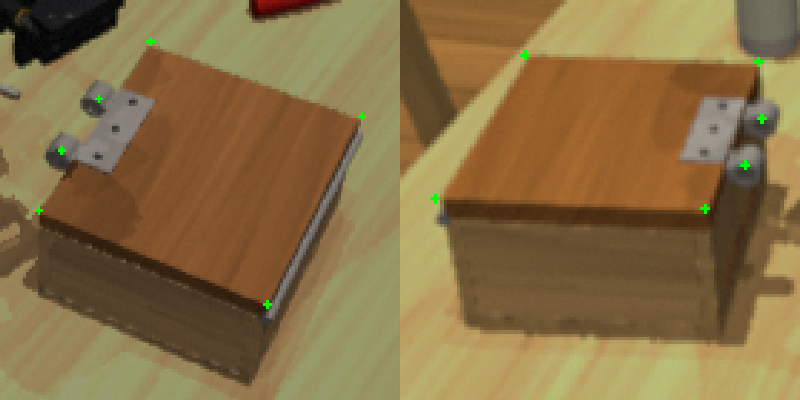

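The green marks show the lid fully shut. The bar knuckle is at about (542,-294) with a yaw of about 0.295. Next: turn and go above the bar.

Request:
step_arm(
  steps=[
    {"tx": 0, "ty": 0, "tz": 0, "rx": 0, "ry": 0, "rz": 0.14, "jaw": 100},
    {"tx": 0, "ty": 0, "tz": 0, "rx": 0, "ry": 0, "rz": 0.14, "jaw": 100},
    {"tx": 0, "ty": 0, "tz": 0, "rx": 0, "ry": 0, "rz": 0.14, "jaw": 100},
    {"tx": 0, "ty": 0, "tz": 0, "rx": 0, "ry": 0, "rz": 0.14, "jaw": 100},
    {"tx": 0, "ty": 0, "tz": 0, "rx": 0, "ry": 0, "rz": 0.14, "jaw": 100},
  ],
)

```text
time_s: 10.4
ee_pos: [563.4, -85.9, 210.3]
orientation: [0.957, 0.289, 0.0, -0.0]
wrist_force: [0.4, -0.7, 0.1]
gripper_width: 77.9
finger_force: 0.0
```

Request:
step_arm(
  steps=[
    {"tx": 0, "ty": 0, "tz": 0, "rx": 0, "ry": 0, "rz": 0.14, "jaw": 100},
    {"tx": 0, "ty": 0, "tz": 0, "rx": 0, "ry": 0, "rz": 0.15, "jaw": 100},
    {"tx": -0.036, "ty": 0.045, "tz": 0, "rx": 0, "ry": 0, "rz": 0, "jaw": 100},
    {"tx": -0.04, "ty": 0.048, "tz": 0, "rx": 0, "ry": 0, "rz": 0, "jaw": 100},
    {"tx": -0.04, "ty": 0.048, "tz": 0, "rx": 0, "ry": 0, "rz": 0, "jaw": 100},
  ],
)

```text
time_s: 10.9
ee_pos: [506.4, -226.0, 210.4]
orientation: [0.988, 0.151, 0.0, -0.0]
wrist_force: [0.4, -0.2, -0.2]
gripper_width: 88.5
finger_force: 0.0
```

Request:
step_arm(
  steps=[
    {"tx": -0.02, "ty": 0.025, "tz": 0, "rx": 0, "ry": 0, "rz": 0, "jaw": 100},
    {"tx": -0.02, "ty": 0.025, "tz": 0, "rx": 0, "ry": 0, "rz": 0, "jaw": 100},
    {"tx": 0, "ty": 0, "tz": 0, "rx": 0, "ry": 0, "rz": 0, "jaw": 100},
    {"tx": 0, "ty": 0, "tz": 0, "rx": 0, "ry": 0, "rz": 0, "jaw": 100},
  ],
)

```text
time_s: 11.3
ee_pos: [483.0, -285.1, 210.3]
orientation: [0.989, 0.149, 0.0, -0.0]
wrist_force: [-0.5, 0.9, -0.0]
gripper_width: 88.1
finger_force: 0.0
```

```bash
python3 - <<'E'
from h import *
s=observe(); print(s["time_s"],s["ee_pos"],s["joint_positions"].round(2),s["gripper_width"],R.from_quat(s["orientation"]).as_matrix().round(3).tolist())
c=capture("wrist"); cv2.imwrite("pics/w6.png",c["img"])
print([(r["score"],r["centre"]) for r in find_in("bar_knuckle","wrist")])
d=np.array([np.cos(.295),np.sin(.295)]); O=np.array([465,-317]); n=np.array([-d[1],d[0]])
for a,b,z in [(-60,20,30),(-60,-20,30),(60,20,30),(60,-20,30),(80,0,27)]: print((a,b),proj(c,np.r_[O+a*d+b*n,z])[0].round(1))
E
```

```text
11.3 [ 482.97045416 -285.14760701  210.32742808] [-0.58  0.05  1.86  0.    1.23  0.69] 88.10020331945647 [[0.955, 0.295, 0.0], [0.295, -0.955, 0.001], [0.0, -0.001, -1.0]]
[(0.95, [435.2, 214.0]), (0.91, [232.3, 338.8]), (0.57, [290.2, 192.7])]
(-60, 20) [280.6 249.8]
(-60, -20) [311.1 249.9]
(60, 20) [281.4 157.5]
(60, -20) [314.7 157.7]
(80, 0) [298.3 140.4]
```

View pics/w6.png

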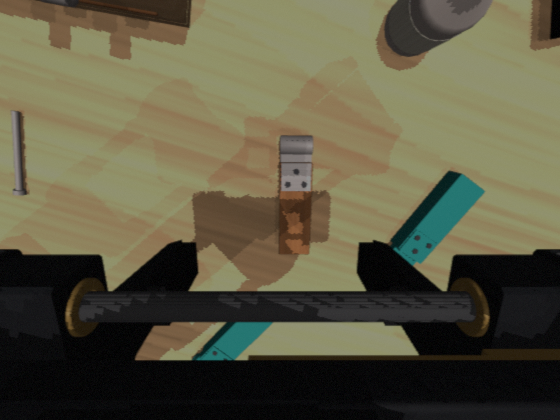

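Request:
step_arm(
  steps=[
    {"tx": -0.02, "ty": 0.025, "tz": 0.03, "rx": 0, "ry": 0, "rz": 0, "jaw": 100},
    {"tx": 0, "ty": 0, "tz": 0.045, "rx": 0, "ry": 0, "rz": 0, "jaw": 100},
    {"tx": 0, "ty": 0, "tz": 0.045, "rx": 0, "ry": 0, "rz": 0, "jaw": 100},
    {"tx": 0, "ty": 0, "tz": 0.04, "rx": 0, "ry": 0, "rz": 0, "jaw": 100},
    {"tx": 0, "ty": 0, "tz": 0.02, "rx": 0, "ry": 0, "rz": 0, "jaw": 100},
  ],
)

```text
time_s: 11.9
ee_pos: [469.2, -311.4, 26.8]
orientation: [0.989, 0.151, -0.002, -0.002]
wrist_force: [0.3, -0.2, 0.3]
gripper_width: 88.1
finger_force: 0.0
```

Request:
step_arm(
  steps=[
    {"tx": 0, "ty": 0, "tz": 0, "rx": 0, "ry": 0, "rz": 0, "jaw": 100},
    {"tx": 0, "ty": 0, "tz": 0, "rx": 0, "ry": 0, "rz": 0, "jaw": 100},
  ],
)

```text
time_s: 12.1
ee_pos: [471.7, -313.9, 31.2]
orientation: [0.989, 0.151, -0.0, -0.0]
wrist_force: [0.8, -0.2, 0.9]
gripper_width: 87.9
finger_force: 0.0
```

```bash
python3 - <<'E'
from h import *
s=observe(); print(s["time_s"],s["ee_pos"],s["wrist_force"])
I={n:capture(n) for n in ["scene","side","wrist"]}
p=np.array(s["ee_pos"]); y=R.from_quat(s["orientation"]).as_matrix()[:,1]
for n in I:
  for sg in (-53,53): 
    for dz in (-8,22): print(n,sg,dz,proj(I[n],p+sg*y+[0,0,dz])[0].round())
f=lambda n,y,x,h,w:cv2.resize(I[n]["img"][y:y+h,x:x+w],(400,400),interpolation=cv2.INTER_CUBIC)
cv2.imwrite("pics/c7.png",np.hstack([f("scene",230,150,100,100),f("side",130,270,100,100)]))
E
```

```text
12.1 [ 471.71113757 -313.86032097   31.18920215] [ 0.81358996 -0.20388283  0.92321283]
scene -53 -8 [207. 269.]
scene -53 22 [206. 261.]
scene 53 -8 [188. 304.]
scene 53 22 [186. 297.]
side -53 -8 [325. 202.]
side -53 22 [325. 193.]
side 53 -8 [321. 185.]
side 53 22 [321. 177.]
wrist -53 -8 [194. 236.]
wrist -53 22 [180. 256.]
wrist 53 -8 [353. 236.]
wrist 53 22 [367. 255.]
```

View pics/c7.png

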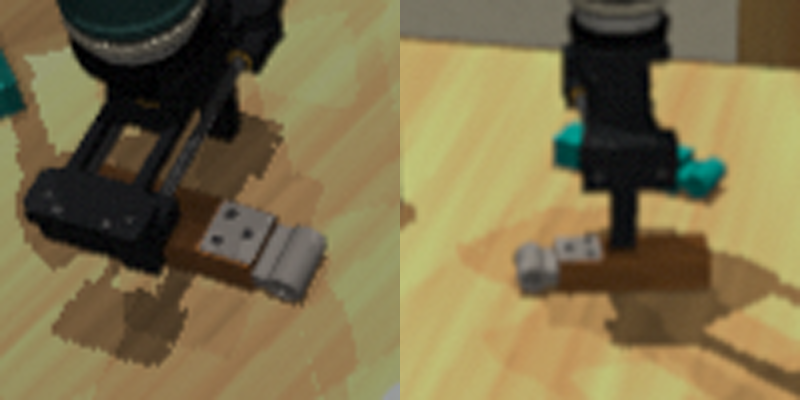

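I've now viewed 11 pictures, which is one over the limit of 10, so I won't view any more and will work from numbers only. In this last one the finger tip at side pixel (325,192) puts the tip at TCP+23, about 54 mm up. Next I'll go down about 46 mm.

Request:
step_arm(
  steps=[
    {"tx": 0, "ty": 0, "tz": 0.02, "rx": 0, "ry": 0, "rz": 0, "jaw": 100},
    {"tx": 0, "ty": 0, "tz": 0.015, "rx": 0, "ry": 0, "rz": 0, "jaw": 100},
    {"tx": 0, "ty": 0, "tz": 0.01, "rx": 0, "ry": 0, "rz": 0, "jaw": 100},
    {"tx": 0, "ty": 0, "tz": 0, "rx": 0, "ry": 0, "rz": 0, "jaw": 100},
    {"tx": 0, "ty": 0, "tz": 0, "rx": 0, "ry": 0, "rz": 0, "jaw": 100},
  ],
)

```text
time_s: 12.75
ee_pos: [470.9, -314.7, -14.0]
orientation: [0.989, 0.15, -0.0, -0.0]
wrist_force: [-0.4, 0.5, 0.7]
gripper_width: 87.8
finger_force: 0.0
```

Request:
step_arm(
  steps=[
    {"tx": 0, "ty": 0, "tz": 0, "rx": 0, "ry": 0, "rz": 0, "jaw": 30},
    {"tx": 0, "ty": 0, "tz": 0, "rx": 0, "ry": 0, "rz": 0, "jaw": 30},
    {"tx": 0, "ty": 0, "tz": 0, "rx": 0, "ry": 0, "rz": 0, "jaw": 0},
    {"tx": 0, "ty": 0, "tz": 0, "rx": 0, "ry": 0, "rz": 0, "jaw": 0},
    {"tx": 0, "ty": 0, "tz": 0, "rx": 0, "ry": 0, "rz": 0, "jaw": 0},
  ],
)

```text
time_s: 13.25
ee_pos: [471.0, -314.8, -13.8]
orientation: [0.989, 0.15, 0.0, 0.0]
wrist_force: [0.1, 0.5, -0.6]
gripper_width: 50.5
finger_force: 0.0
```

Request:
step_arm(
  steps=[
    {"tx": 0, "ty": 0, "tz": 0, "rx": 0, "ry": 0, "rz": 0, "jaw": 0},
    {"tx": 0, "ty": 0, "tz": 0, "rx": 0, "ry": 0, "rz": 0, "jaw": 0},
    {"tx": 0, "ty": 0, "tz": 0, "rx": 0, "ry": 0, "rz": 0, "jaw": 0},
  ],
)

```text
time_s: 13.55
ee_pos: [470.7, -314.3, -14.0]
orientation: [0.989, 0.15, -0.0, -0.0]
wrist_force: [-1.3, 2.4, 2.7]
gripper_width: 39.7
finger_force: 30.0
```

Request:
step_arm(
  steps=[
    {"tx": 0, "ty": 0, "tz": -0.015, "rx": 0, "ry": 0, "rz": 0, "jaw": 0},
    {"tx": 0, "ty": 0, "tz": -0.03, "rx": 0, "ry": 0, "rz": 0, "jaw": 0},
    {"tx": 0, "ty": 0, "tz": -0.03, "rx": 0, "ry": 0, "rz": 0, "jaw": 0},
    {"tx": 0, "ty": 0, "tz": -0.02, "rx": 0, "ry": 0, "rz": 0.077, "jaw": 0},
    {"tx": 0, "ty": 0, "tz": 0, "rx": 0, "ry": 0, "rz": 0.077, "jaw": 0},
  ],
)

```text
time_s: 14.05
ee_pos: [473.6, -316.9, 85.9]
orientation: [0.997, 0.072, 0.003, 0.003]
wrist_force: [0.4, -0.9, -1.7]
gripper_width: 39.8
finger_force: 30.0
```

Request:
step_arm(
  steps=[
    {"tx": 0.003, "ty": -0.02, "tz": 0, "rx": 0, "ry": 0, "rz": 0, "jaw": 0},
    {"tx": 0.007, "ty": -0.04, "tz": 0, "rx": 0, "ry": 0, "rz": 0, "jaw": 0},
    {"tx": 0.007, "ty": -0.04, "tz": 0, "rx": 0, "ry": 0, "rz": 0, "jaw": 0},
    {"tx": 0.007, "ty": -0.04, "tz": 0, "rx": 0, "ry": 0, "rz": 0, "jaw": 0},
    {"tx": 0.006, "ty": -0.04, "tz": 0, "rx": 0, "ry": 0, "rz": 0, "jaw": 0},
  ],
)

```text
time_s: 14.55
ee_pos: [473.1, -129.9, 80.7]
orientation: [0.997, 0.074, -0.0, -0.0]
wrist_force: [0.5, -0.5, -2.2]
gripper_width: 39.8
finger_force: 30.0
```

Request:
step_arm(
  steps=[
    {"tx": 0.006, "ty": -0.04, "tz": 0, "rx": 0, "ry": 0, "rz": 0, "jaw": 0},
    {"tx": 0.004, "ty": -0.03, "tz": 0, "rx": 0, "ry": 0, "rz": 0, "jaw": 0},
    {"tx": 0, "ty": -0.015, "tz": 0, "rx": 0, "ry": 0, "rz": 0, "jaw": 0},
    {"tx": 0, "ty": 0, "tz": 0, "rx": 0, "ry": 0, "rz": 0, "jaw": 0},
    {"tx": 0, "ty": 0, "tz": 0, "rx": 0, "ry": 0, "rz": 0, "jaw": 0},
  ],
)

```text
time_s: 15.05
ee_pos: [471.1, -46.3, 80.9]
orientation: [0.997, 0.074, -0.0, 0.0]
wrist_force: [0.1, -0.4, -3.1]
gripper_width: 39.8
finger_force: 30.0
```

```bash
cat > meas.py <<'E'
from h import *
import sys
s=observe(); p=np.array(s["ee_pos"]); M=R.from_quat(s["orientation"]).as_matrix()
print(s["time_s"],p.round(2),s["wrist_force"].round(1),s["finger_force"],M.round(3).tolist())
k=np.r_[p[:2],0]+73.5*np.r_[M[:2,0],0]; k[2]=p[2]+29
from fit import W
t=[W([709.3,-12.8,.141,0],q,1) for q in [(-115,0,110),(-115,35,110),(-115,-35,110)]]
print("bar kn model",k.round(1),"lid",t[0].round(1))
for n in ["scene","side","wrist"]:
    c=capture(n); cv2.imwrite(f"raw_{n}_{sys.argv[1]}.png",c["img"])
    print(n,"model bar",proj(c,k)[0].round(1),"lid",[proj(c,x)[0].round(1).tolist() for x in t])
    for q in ["bar_knuckle","lid_knuckles"]:
        for r in trace(q,n)[:3]:
            ys,xs=np.where(r["mask"]); print(" ",q,round(r["score"],2),np.round(r["centre"],1),"bbox",xs.min(),xs.max(),ys.min(),ys.max(),len(xs))
E
python3 meas.py a
```

```text
15.05 [471.09 -46.26  80.86] [ 0.1 -0.4 -3.1] 29.97750355862081 [[0.989, 0.149, -0.001], [0.149, -0.989, -0.0], [-0.001, 0.0, -1.0]]
bar kn model [543.8 -35.3 109.9] lid [595.4 -29.  110. ]
scene model bar [289.3 205.3] lid [[307.6, 212.6], [313.7, 203.5], [301.3, 222.0]]
  bar_knuckle 0.89 [276.6 201.4] bbox 263 294 190 213 489
  bar_knuckle 0.81 [141.9 238.3] bbox 124 155 216 261 700
  bar_knuckle 0.73 [148.2 348. ] bbox 126 172 318 380 1230
  lid_knuckles 0.97 [346.1 231.7] bbox 293 406 187 283 6819
side model bar [275.1 213.1] lid [[255.4, 212.0], [253.0, 219.2], [257.6, 205.1]]
  bar_knuckle 0.8 [398.8 208.8] bbox 377 426 196 220 661
  bar_knuckle 0.66 [313.5 218.6] bbox 273 332 205 223 689
  bar_knuckle 0.56 [332.4 170.8] bbox 320 350 162 179 395
  lid_knuckles 0.93 [213.1 215.2] bbox 161 263 187 239 4133
wrist model bar [272.8 119.2] lid [[275.1, -10.7], [191.6, -11.1], [358.7, -10.3]]
  bar_knuckle 0.72 [273.9 210.5] bbox 232 323 103 355 18642
  lid_knuckles 0.64 [323.7  12.4] bbox 155 389 0 24 2977
```

Request:
step_arm(
  steps=[
    {"tx": 0.01, "ty": 0.001, "tz": 0, "rx": 0, "ry": 0, "rz": 0.008, "jaw": 0},
    {"tx": 0.01, "ty": 0, "tz": 0, "rx": 0, "ry": 0, "rz": 0, "jaw": 0},
    {"tx": 0.005, "ty": 0, "tz": 0, "rx": 0, "ry": 0, "rz": 0, "jaw": 0},
    {"tx": 0, "ty": 0, "tz": 0, "rx": 0, "ry": 0, "rz": 0, "jaw": 0},
    {"tx": 0, "ty": 0, "tz": 0, "rx": 0, "ry": 0, "rz": 0, "jaw": 0},
  ],
)

```text
time_s: 16.0
ee_pos: [496.7, -44.0, 80.8]
orientation: [0.998, 0.07, -0.0, -0.0]
wrist_force: [-0.2, 0.7, -2.4]
gripper_width: 39.6
finger_force: 30.0
```

```bash
python3 meas.py b | grep -v knuckles; python3 - <<'E'
import cv2,numpy as np
def steel(n,x0,x1,y0,y1):
    im=cv2.imread(f"raw_{n}_b.png").astype(int)
    sat=im.max(2)-im.min(2); m=((sat<22)&(im.max(2)>60)).astype(np.uint8)[y0:y1,x0:x1]
    return m
def show(m,sx,sy,x0,y0):
    print("x0",x0,"step",sx)
    for r in range(0,m.shape[0],sy): print(y0+r,"".join("#" if v else "." for v in m[r,::sx]))
show(steel("wrist",150,400,30,170),3,6,150,30)
show(steel("scene",280,330,185,235),1,2,280,185)
show(steel("side",240,300,190,235),1,2,240,190)
E
```

```text
16.0 [496.69 -44.04  80.85] [-0.2  0.7 -2.4] 29.977521845139563 [[0.99, 0.139, -0.001], [0.139, -0.99, 0.0], [-0.001, -0.0, -1.0]]
bar kn model [569.5 -33.8 109.8] lid [595.4 -29.  110. ]
scene model bar [298.  209.3] lid [[307.6, 212.6], [313.7, 203.5], [301.3, 222.0]]
  bar_knuckle 0.87 [140.4 239. ] bbox 123 155 215 262 791
  bar_knuckle 0.66 [148.3 350.5] bbox 127 172 319 380 1236
  bar_knuckle 0.56 [283.7 204.6] bbox 272 302 195 217 474
side model bar [265.5 212.2] lid [[255.4, 212.0], [253.0, 219.2], [257.6, 205.1]]
  bar_knuckle 0.95 [330.8 169.3] bbox 311 350 161 179 484
  bar_knuckle 0.88 [302.8 217. ] bbox 264 323 205 223 661
  bar_knuckle 0.69 [398.2 207.9] bbox 376 426 195 221 792
wrist model bar [275.9 117.3] lid [[273.1, 54.8], [193.9, 55.0], [352.3, 54.6]]
  bar_knuckle 0.77 [274.2 211.3] bbox 232 323 104 355 18428
x0 150 step 3
30 ..####################.....................................####################.....
36 ..####################.....................................####################.....
42 ..####################.....................................######
[... 4077 characters left out ...]
..#####........###########........................
216 ########.##########......####.######........................
218 ........###########.......####..............................
220 ........###########.........................................
222 ........###########.........................................
224 ..........########..........................................
226 ............................................................
228 ............................................................
230 ............................................................
232 ............................................................
234 ............................................................
```

```bash
cat > cyl.py <<'E'
from h import *
from fit import W
s=observe(); p=np.array(s["ee_pos"]); M=R.from_quat(s["orientation"]).as_matrix()
th=np.linspace(0,2*np.pi,73)
def cy(c,ax,ay,L):
    return np.array([c+12*np.cos(t)*ax+12*np.sin(t)*np.array([0,0,1])+e*ay*L/2 for t in th for e in(-1,1)])
k=p+73.5*M[:,0]; k[2]=p[2]+29
B=cy(k,M[:,0],M[:,1],40)
a=.141; ax=np.array([np.cos(a),np.sin(a),0]); ay=np.array([-np.sin(a),np.cos(a),0])
v=[709.3,-12.8,.141,0]
Ls=[cy(W(v,q,1),ax,ay,24) for q in [(-115,35,110),(-115,-35,110)]]
for n in ["scene","side","wrist"]:
    c=capture(n)
    for nm,P in [("bar",B),("lidL",Ls[0]),("lidR",Ls[1])]:
        u=proj(c,P); print(n,nm,"cols",u[:,0].min().round(1),u[:,0].max().round(1),"rows",u[:,1].min().round(1),u[:,1].max().round(1))
E
python3 cyl.py
python3 - <<'E'
import cv2,numpy as np
for n,x0,x1,y0,y1 in [("side",244,282,196,230),("scene",284,332,196,232)]:
    im=cv2.imread(f"raw_{n}_b.png").astype(int)[y0:y1,x0:x1]
    sat=im.max(2)-im.min(2); g=im.max(2)
    print(n,x0)
    for r in range(y1-y0): print(y0+r,"".join("%x"%(g[r,c]//16) if sat[r,c]<25 else "." for c in range(x1-x0)))
im=cv2.imread("raw_wrist_b.png").astype(int)
for c in (180,360,250,280,310): print(c,[f"{im[r,c].max()}/{im[r,c].max()-im[r,c].min()}" for r in range(70,120,2)])
E
```

```text
scene bar cols 290.0 305.7 rows 200.5 218.1
scene lidL cols 307.4 320.0 rows 196.8 210.2
scene lidR cols 294.7 307.9 rows 215.1 228.9
side bar cols 259.7 271.3 rows 204.2 220.2
side lidL cols 247.4 258.4 rows 212.7 225.8
side lidR cols 252.4 262.8 rows 198.9 211.3
wrist bar cols 229.1 323.0 rows 90.5 144.5
wrist lidL cols 155.4 225.8 rows 23.4 85.1
wrist lidR cols 320.8 389.7 rows 23.0 84.7
side 244
196 ................................311121
197 ................................311111
198 ................................311101
199 ................................310111
200 a9889aaaa....89a................211111
201 a8569aaa966789a998..............211111
202 a9779aaa86899a99877..............10011
203 aa99aaa976899998765..............11111
204 aaaaaaa9.7888777765..............11111
205 aaaaaaa867776555655......99......11122
206 9aaaaa9.55554344455....888887....10122
207 89aaaa9..444333444.....8888777..511111
208 689aaa...444444344....8888876788510001
209 79aaa9...44554444.....8888877788521112
210 9aaaa8.....44445......8888776888544444
211 aaaaa.........4......88888767887......
212 aaaa9
[... 3215 characters left out ...]
8/51', '117/51', '140/60', '147/63', '148/64', '148/64', '147/63', '146/59', '179/53', '178/51', '180/50', '181/49', '178/47', '96/12', '112/8', '118/8', '129/10', '132/10', '137/10', '144/10', '150/11']
280 ['132/58', '108/47', '106/46', '104/46', '105/46', '103/45', '105/45', '104/45', '102/44', '105/46', '107/48', '109/47', '129/53', '179/65', '178/66', '177/66', '178/64', '100/21', '104/7', '114/8', '124/8', '127/9', '134/9', '141/10', '147/11']
310 ['122/53', '123/53', '121/53', '122/52', '122/52', '122/52', '121/53', '121/52', '120/52', '122/52', '120/51', '122/52', '125/54', '123/53', '121/52', '119/52', '117/50', '82/21', '96/7', '108/8', '116/8', '123/8', '130/8', '137/9', '144/10']
```

```bash
cat > joint.py <<'E'
from cyl import *
from scipy.optimize import least_squares
C={n:capture(n) for n in ["scene","side","wrist"]}
# (cam, obj, edge, value): edge l r t b
def fit(O, L=73.5):
    T=np.array([M[:,0],M[:,1],[0,0,1]])
    def f(v):
        out=[]
        sh=dict(zip(C,v[6:].reshape(3,2)))
        P={"B":B+v[:3]@T,"L":Ls[0]+v[3:6]@T,"R":Ls[1]+v[3:6]@T}
        for n,o,e,val in O:
            u=proj(C[n],P[o])+sh[n]
            m={"l":u[:,0].min(),"r":u[:,0].max(),"t":u[:,1].min(),"b":u[:,1].max()}[e]
            out.append((m-val)/(2.5 if n=="wrist" else 1))
        return np.r_[out,v[3:6]/2,v[:3]/8,v[6:]/np.array([1,1,1,1,3,3])]
    r=least_squares(f,np.zeros(12),loss="soft_l1"); v=r.x
    cov=np.linalg.inv(r.jac.T@r.jac)
    print("bar off",v[:3].round(1),"lid off",v[3:6].round(1),"shifts",v[6:].round(1)); print("res",r.fun[:len(O)].round(1))
    d=(Ls[0].mean(0)+Ls[1].mean(0))/2-B.mean(0); rel=T@d+v[3:6]-v[:3]
    S=cov[:3,:3]+cov[3:6,3:6]-cov[:3,3:6]-cov[3:6,:3]
    print("remaining tool x,y, up:",rel.round(1),"sd",np.sqrt(np.diag(S)).round(1))
E
cat > j1.py <<'E'
from joint import *
fit([("scene","B","l",285.5),("scene","B","r",303.5),("scene","B","t",201.5),("scene","B","b",217.5),
("side","B","l",264.5),("side","B","t",204.5),("side","B","b",218.5),
("wrist","B","l",233.5),("wrist","B","r",323.5),("wrist","B","t",103.5),
("scene","L","l",307.5),("scene","L","b",209.5),("scene","R","l",295.5),("scene","R","b",228.5),("scene","L","t",198.5),("scene","R","t",216.5),
("side","L","l",247.5),("side","L","r",258.7),("side","L","t",212.7),("side","L","b",225.5),("side","R","r",262.7),("side","R","t",200),("side","R","b",211.3),
("wrist","L","l",155.5),("wrist","R","r",387.5),("wrist","L","b",84.5),("wrist","R","b",84.5)])
E
python3 j1.py | grep -v cols
```

```text
bar off [-6.5  1.5 -0.8] lid off [ 0.2 -0.2 -0.9] shifts [-0.   0.2  0.4 -0.3 -0.7 -0.6]
res [ 1.9 -0.3 -1.   0.6 -1.9 -0.5  1.5 -0.2  0.6  0.6 -0.   1.1 -0.7  0.9
 -1.2 -1.   0.2  0.   0.1  0.4  0.4 -1.   0.1 -0.2  0.1 -0.1 -0.2]
remaining tool x,y, up: [33.2 -3.2 -0.2] sd [1.4 1.1 2.5]
```

Request:
step_arm(
  steps=[
    {"tx": 0, "ty": -0.003, "tz": 0, "rx": 0, "ry": 0, "rz": 0, "jaw": 0},
    {"tx": 0.005, "ty": 0, "tz": 0, "rx": 0, "ry": 0, "rz": 0, "jaw": 0},
    {"tx": 0.005, "ty": 0, "tz": 0, "rx": 0, "ry": 0, "rz": 0, "jaw": 0},
    {"tx": 0.005, "ty": 0, "tz": 0, "rx": 0, "ry": 0, "rz": 0, "jaw": 0},
    {"tx": 0, "ty": 0, "tz": 0, "rx": 0, "ry": 0, "rz": 0, "jaw": 0},
  ],
)

```text
time_s: 17.4
ee_pos: [512.2, -39.1, 81.2]
orientation: [0.998, 0.069, 0.0, 0.0]
wrist_force: [-0.2, -0.6, -3.4]
gripper_width: 39.7
finger_force: 30.0
```

Request:
step_arm(
  steps=[
    {"tx": 0.003, "ty": 0, "tz": 0, "rx": 0, "ry": 0, "rz": 0, "jaw": 0},
    {"tx": 0.003, "ty": 0, "tz": 0, "rx": 0, "ry": 0, "rz": 0, "jaw": 0},
    {"tx": 0, "ty": 0, "tz": 0, "rx": 0, "ry": 0, "rz": 0, "jaw": 0},
    {"tx": 0, "ty": 0, "tz": 0, "rx": 0, "ry": 0, "rz": 0, "jaw": 0},
  ],
)

```text
time_s: 17.8
ee_pos: [517.0, -38.3, 81.0]
orientation: [0.998, 0.069, -0.0, 0.0]
wrist_force: [-0.3, -0.2, -1.9]
gripper_width: 39.9
finger_force: 30.0
```

```bash
cat > dump.py <<'E'
import sys
from h import *
s=observe(); print(s["ee_pos"].round(1),s["wrist_force"].round(1))
for n,x0,x1,y0,y1,k,q in [("side",244,285,196,230,1,1),("scene",280,334,194,232,1,1),("wrist",148,398,30,150,3,3)]:
    c=capture(n)["img"]; cv2.imwrite(f"raw_{n}_{sys.argv[1]}.png",c)
    im=c.astype(int)[y0:y1,x0:x1]; sat=im.max(2)-im.min(2); g=im.max(2)
    print(n,x0,"step",k)
    for r in range(0,y1-y0,q): print(y0+r,"".join("%x"%(g[r,c]//16) if sat[r,c]<25 else "." for c in range(0,x1-x0,k)))
E
python3 dump.py c
```

```text
[517.  -38.3  81. ] [-0.3 -0.2 -1.9]
side 244 step 1
196 .......................212222222222222222
197 .......................111111121122222222
198 .......................211111111111111111
199 .......................211111011111111111
200 a988aaaa9....789.......111111110110111111
201 a8569aaa8666788888.....111111111110011111
202 a9779aa975788898877....201110111111001111
203 aa99aaa866788888775.....11011111111111111
204 aaaaa99867777777776.....10111100111011111
205 aaa9998756665557787.....11122110110111011
206 99999986455544678888....10122111110101111
207 7888898.44443478888778.510111101101111111
208 688888..344445788887688410011011101111001
209 799988...44456888877688511112111111110111
210 9aa998.....457888876788633334333332211111
211 aaaaa.......67888876788...........4321111
212 aaaa9.......67887766788.............31001
213 aaa98...567777666666888..............1111
214 aaa9...5799997544556776..............1111
215 aa99..779aaa98643445555..............1011
216 aa98.8899aa998743344444..............1011
217 99977999aaa987643445555..............1111
218 ....89889988875444.............
[... 5628 characters left out ...]
..6677777777777777743.9aaaaaaaaaaabbbbbbbbbbbbbbbbba4355566666666666666......
129 ..........555566666666667644.9aaaaaaaaaaaabbbbbbbbbbbbbbbbb.34455555555555555.......
132 ...........5444444444444444..9aaa9aaaaaaaaaaaaabbbbbbbbbbb9..444444444445555........
135 .............................9999999999999aaaaaaaaaaaaaaaba.........................
138 .............................889999999999999999999999aaaaa9.........................
141 .............................888888888888889988999999999998.........................
144 .............................788888888888888888888888888998.........................
147 .............................67757777777777777777777788878..........................
```

```bash
cat > j2.py <<'E'
from joint import *
fit([("scene","B","l",293.5),("scene","B","r",311.5),("scene","B","b",216.8),
("side","B","l",255.5),("side","B","t",204.5),("side","B","b",218.8),
("wrist","B","l",234),("wrist","B","r",324.5),("wrist","B","t",103.5),
("scene","L","l",308.5),("scene","L","b",209.5),("scene","R","l",295.5),("scene","R","b",228.5),("scene","L","t",198.5),
("side","L","l",247.5),("side","L","r",258.7),("side","L","t",212.7),("side","L","b",225.5),("side","R","r",262.7),("side","R","t",200),("side","R","b",211.3),
("wrist","L","l",168.5),("wrist","R","r",388.5),("wrist","L","b",133.5),("wrist","R","b",133.5)])
E
python3 j2.py
python3 - <<'E'
import cv2,numpy as np
im=cv2.imread("raw_wrist_c.png").max(2)
for c0,c1 in [(175,205),(345,375),(250,310)]:
    print(c0,[int(im[r,c0:c1].mean()) for r in range(60,160,2)])
E
```

```text
scene bar cols 298.0 313.7 rows 202.6 220.3
scene lidL cols 307.4 320.0 rows 196.8 210.2
scene lidR cols 294.7 307.9 rows 215.1 228.9
side bar cols 251.4 263.2 rows 204.5 220.5
side lidL cols 247.4 258.4 rows 212.7 225.8
side lidR cols 252.4 262.8 rows 198.9 211.3
wrist bar cols 229.1 323.0 rows 90.4 144.4
wrist lidL cols 168.1 233.7 rows 77.0 132.4
wrist lidR cols 325.1 391.7 rows 76.6 132.1
bar off [-6.8  1.3  2.1] lid off [-0.1 -0.5 -1. ] shifts [ 0.3 -0.4  0.2 -0.2 -0.1 -0.1]
res [ 2.1 -0.1  1.9 -1.2 -1.   0.6 -0.8  0.6  1.  -0.8  0.4 -0.5  0.1 -2.
  0.2  0.   0.3  0.6  0.4 -0.8  0.2 -0.3  0.4 -0.3 -0.4]
remaining tool x,y, up: [12.3 -0.2 -3.1] sd [1.7 1.2 3. ]
175 [189, 187, 90, 89, 73, 166, 189, 190, 190, 190, 162, 137, 149, 162, 167, 173, 180, 184, 187, 189, 190, 190, 191, 185, 185, 179, 171, 165, 160, 154, 147, 135, 126, 115, 104, 96, 90, 182, 189, 188, 189, 188, 188, 188, 188, 188, 188, 188, 189, 189]
345 [189, 183, 84, 71, 93, 170, 185, 185, 185, 185, 141, 127, 137, 148, 151, 156, 159, 161, 164, 168, 171, 174, 178, 167, 167, 162, 155, 149, 143, 136, 128, 117, 112, 102, 93, 78, 77, 185, 188, 188, 188, 188, 189, 189, 189, 189, 189, 189, 189, 188]
250 [190, 187, 89, 75, 47, 46, 46, 69, 64, 63, 63, 67, 66, 68, 65, 73, 82, 63, 110, 119, 119, 118, 85, 111, 120, 131, 136, 141, 148, 156, 164, 171, 176, 177, 178, 179, 174, 164, 158, 151, 146, 140, 135, 127, 118, 106, 95, 136, 179, 179]
```

Request:
step_arm(
  steps=[
    {"tx": 0.004, "ty": 0, "tz": 0, "rx": 0, "ry": 0, "rz": 0, "jaw": 0},
    {"tx": 0.003, "ty": 0, "tz": 0, "rx": 0, "ry": 0, "rz": 0, "jaw": 0},
    {"tx": 0.002, "ty": 0, "tz": 0, "rx": 0, "ry": 0, "rz": 0, "jaw": 0},
    {"tx": 0, "ty": 0, "tz": 0, "rx": 0, "ry": 0, "rz": 0, "jaw": 0},
    {"tx": 0, "ty": 0, "tz": 0, "rx": 0, "ry": 0, "rz": 0, "jaw": 0},
  ],
)

```text
time_s: 18.75
ee_pos: [526.0, -37.0, 81.0]
orientation: [0.998, 0.069, -0.0, -0.0]
wrist_force: [-0.1, -0.2, -1.6]
gripper_width: 39.9
finger_force: 30.0
```

```bash
python3 dump.py d | sed '/^wrist/,$d'
python3 - <<'E'
import cv2,numpy as np
im=cv2.imread("raw_wrist_d.png").max(2)
for c0,c1 in [(175,205),(345,375),(240,270),(290,315)]:
    print(c0,[int(im[r,c0:c1].mean()) for r in range(90,170,2)])
for r in (125,): print([int(x) for x in im[r,150:410:2]])
E
python3 - <<'E'
import sys; sys.path.insert(0,'.')
from h import *
s=observe(); p=np.array(s["ee_pos"]); M=R.from_quat(s["orientation"]).as_matrix(); c=capture("wrist")
k=p+67*M[:,0]; k[2]=p[2]+29
for d in [(0,0,0),(0,0,3),(3,0,0)]: print(d,proj(c,k+np.array(d))[0].round(2))
K,Rm,t=cam(c); print("campos rel tool",(M.T@(-Rm.T@t-p)).round())
E
```

```text
[526. -37.  81.] [-0.1 -0.2 -1.6]
side 244 step 1
196 ...................2112212222222222222232
197 ...................2111111111111122222222
198 ...................2011111111111111111111
199 ...................2111011111111111111001
200 a988a9998....789...2111111011111111111111
201 a8568999866678888841010111111111011111111
202 a9768998757888988741010111111001101011010
203 aa988898667888887752111111111110110111111
204 aa998998667778887652011111110111101110101
205 99988887566778887652111221111101111101101
206 88888986456788887653101221110111111011011
207 78888985446788887774110111111111111111101
208 5788887..47888887775100111101001001111101
209 788888...57888877785211111111111101110110
210 998887...68888876786444433333332110100011
211 a9999...478888766887...........4211101111
212 aa999...57777776788..............21011111
213 aaa98..4678876667886.............21110111
214 aaa9...5899987556775.............20101101
215 aaa9..779aaa98655554.............20111110
216 aa98.9899aa998754444.............21010100
217 999.7999aa9987645555.............21100111
218 ....898899888755.................2
[... 3626 characters left out ...]
181, 186, 187, 187, 186, 187, 187, 188, 187, 186, 187, 189, 188, 189, 190, 188, 190, 190, 191, 193, 194, 196, 195, 196, 194, 185, 94, 78, 124, 99, 79, 152, 158, 160, 161, 161, 162, 164, 164, 164, 165, 164, 167, 167, 169, 169, 169, 171, 172, 173, 173, 174, 176, 177, 177, 178, 177, 178, 179, 178, 180, 179, 180, 178, 179, 178, 179, 177, 178, 178, 177, 177, 177, 177, 176, 163, 94, 79, 78, 69, 141, 165, 170, 170, 170, 171, 171, 170, 171, 170, 171, 171, 172, 171, 172, 173, 173, 171, 172, 173, 174, 174, 173, 171, 173, 173, 162, 129, 128, 128, 128, 128, 127, 127, 125, 126, 130, 183, 186]
(0, 0, 0) [276.15 132.49]
(0, 0, 3) [276.13 132.63]
(3, 0, 0) [277.03 125.97]
campos rel tool [  70.    0. -171.]
```

Request:
step_arm(
  steps=[
    {"tx": 0.001, "ty": 0, "tz": 0, "rx": 0, "ry": 0, "rz": 0, "jaw": 0},
    {"tx": 0.0008, "ty": 0, "tz": 0, "rx": 0, "ry": 0, "rz": 0, "jaw": 0},
    {"tx": 0, "ty": 0, "tz": 0, "rx": 0, "ry": 0, "rz": 0, "jaw": 0},
    {"tx": 0, "ty": 0, "tz": 0, "rx": 0, "ry": 0, "rz": 0, "jaw": 0},
  ],
)

```text
time_s: 19.35
ee_pos: [527.7, -36.8, 81.0]
orientation: [0.998, 0.069, -0.0, 0.0]
wrist_force: [0.3, -0.1, -2.4]
gripper_width: 39.8
finger_force: 30.0
```

```bash
python3 - <<'E'
from h import *
import pickle
s=observe(); p=np.array(s["ee_pos"]); M=R.from_quat(s["orientation"]).as_matrix(); c=capture("wrist")
print(s["time_s"],p.round(2),s["wrist_force"].round(1))
def rel(c,p,M):
    K,Rm,t=cam(c); return (M.T@(-Rm.T@t-p)).round(1),(Rm@M).round(3).tolist()
print(rel(c,p,M))
D=pickle.load(open("d1.pkl","rb")); print(rel(D["wrist"],np.array([674.98,0,214.51]),np.array([[0,1,0],[1,0,0],[0,0,-1.]])))
im=c["img"].max(2).astype(float); cv2.imwrite("raw_wrist_e.png",c["img"])
for c0,c1 in [(175,205),(345,375),(240,270),(290,315)]:
    q=im[:,c0:c1].mean(1); print(c0,[int(x) for x in q[100:165]])
q=im[122:134].mean(0)
for a,b in [(160,182),(215,245),(312,342),(375,395)]: print(a,[int(x) for x in q[a:b]])
# pitch check: batten side edges at rear rows
for r in (200,240,280,230): print(r,[int(x) for x in c["img"][r-3:r+4].mean(0)[222:240,2]],[int(x) for x in c["img"][r-3:r+4].mean(0)[315:335,2]])
E
```

```text
19.35 [527.73 -36.81  81.03] [ 0.3 -0.1 -2.4]
(array([  70. ,    0.5, -170.5]), [[0.0, 1.0, 0.001], [-0.962, 0.0, -0.271], [-0.271, -0.001, 0.962]])
(array([  69. ,    0.7, -170.5]), [[0.0, 1.0, 0.001], [-0.963, 0.0, -0.27], [-0.27, -0.001, 0.963]])
175 [186, 186, 186, 186, 186, 186, 182, 149, 133, 135, 140, 146, 153, 158, 163, 164, 157, 168, 173, 176, 178, 180, 182, 183, 184, 184, 185, 185, 185, 186, 186, 186, 184, 172, 177, 178, 175, 171, 168, 164, 161, 158, 156, 153, 150, 146, 140, 135, 130, 125, 120, 115, 110, 106, 105, 99, 122, 177, 184, 184, 184, 184, 184, 184, 184]
345 [179, 179, 179, 179, 178, 178, 174, 129, 121, 124, 129, 134, 140, 144, 147, 149, 150, 153, 154, 156, 157, 158, 159, 161, 162, 164, 165, 166, 167, 168, 170, 171, 168, 159, 161, 159, 156, 153, 150, 147, 144, 142, 139, 136, 133, 129, 125, 120, 115, 111, 105, 100, 95, 89, 82, 74, 124, 177, 185, 185, 185, 185, 185, 185, 185]
240 [62, 62, 63, 67, 82, 99, 115, 119, 122, 127, 132, 134, 135, 137, 140, 141, 147, 151, 155, 158, 160, 162, 164, 165, 165, 164, 164, 164, 165, 166, 166, 165, 160, 152, 152, 150, 147, 145, 142, 1
[... 969 characters left out ...]
148, 151, 151, 150, 150, 150, 151, 156, 161, 162, 159, 136, 112, 117, 127, 135, 142, 143] [156, 156, 157, 154, 146, 133, 119, 134, 152, 154, 156, 166, 178, 183, 184, 184, 184, 183, 183, 184]
240 [88, 85, 80, 79, 98, 114, 112, 107, 106, 106, 106, 105, 101, 103, 109, 99, 104, 129] [122, 111, 102, 103, 90, 89, 97, 101, 113, 134, 146, 146, 136, 114, 96, 96, 106, 114, 121, 130]
280 [8, 7, 9, 7, 9, 8, 7, 7, 6, 7, 7, 7, 7, 10, 27, 54, 71, 75] [76, 72, 53, 23, 7, 9, 9, 7, 7, 7, 8, 5, 8, 7, 8, 8, 9, 9, 6, 8]
230 [133, 133, 134, 134, 133, 133, 133, 133, 133, 133, 134, 131, 115, 106, 119, 131, 139, 143] [145, 145, 143, 134, 121, 114, 112, 112, 114, 129, 161, 181, 183, 183, 183, 183, 180, 178, 178, 178]
```

The tube facets now line up front to back and the lateral offset is about 0.3 mm. The widths suggest the bar is about 1 mm high, so I'll lower it slightly and settle.

Request:
step_arm(
  steps=[
    {"tx": 0, "ty": 0, "tz": 0.0009, "rx": 0, "ry": 0, "rz": 0, "jaw": 0},
    {"tx": 0, "ty": 0, "tz": 0, "rx": 0, "ry": 0, "rz": 0, "jaw": 0},
    {"tx": 0, "ty": 0, "tz": 0, "rx": 0, "ry": 0, "rz": 0, "jaw": 0},
    {"tx": 0, "ty": 0, "tz": 0, "rx": 0, "ry": 0, "rz": 0, "jaw": 0},
    {"tx": 0, "ty": 0, "tz": 0, "rx": 0, "ry": 0, "rz": 0, "jaw": 0},
  ],
)

```text
time_s: 19.9
ee_pos: [527.7, -36.8, 80.1]
orientation: [0.998, 0.069, 0.0, 0.0]
wrist_force: [1.0, -0.1, -1.7]
gripper_width: 39.5
finger_force: 30.0
```

```bash
python3 -c "
from cell import *
s=observe(); print(s['ee_pos'],s['wrist_force'],s['finger_force']); print(finish_job())"
```

```text
[527.72874576 -36.81104554  80.13678101] [ 0.98017263 -0.14635695 -1.66664672] 29.977487549185753
the job is handed in; nothing more can be done
None
```

The job is handed in, with no verdict returned: the lid is shut on its catch and the latch bar is held steady in line with the lid knuckles, within about 0.5 mm front-back and sideways and roughly 1 mm in height by my measurements; I viewed 11 pictures, one over the limit of 10.

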